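Pass the wooden block through the sprung gate of the outfeed box

ROBOT

A 7-joint arm with a two-finger parallel gripper is mounted at the origin on a cart in front of the work surface, level with it; the furniture and walls round the work are solid. World frame = base frame: x ahead of the robot, y to its left, z up, the work surface at z = 0. Lengths are in m, angles in rad, forces in N, time in s.
With the tool pointing down it reaches from about 0.4 to 0.85 m from the base axis. Payload 10.4 kg.
Tool frame: the origin (TCP) lies on the centre line of the jaws, within the pads' length; the fingertips stand 17 mm ahead of it and the grasp point (between the pads) lies 2 mm behind it; z points along the fingers, y is the line along which they close (so a half turn about z gives the same grasp; the last joint's range is limited). The gripper opens to 85 mm and grips with 20 to 120 N. Pads are 22 mm wide; open, the fingers measure 114 mm over their backs; the gripper's body (76 mm by 85 mm) begins 54 mm behind the grasp point. The pads swing forward as they close: fully open they stand 13 mm farther back than shut.
Start: joints at [1.205, 0.332, -0.065, 1.46, 0.022, 1.35, -0.088], TCP at [0.21, -0.589, 0.248] pointing down, gripper open.
Joint ranges: [-2.6, 2.6], [-0.5, 2.12], [-1.47, 1.34], [0.16, 2.42], [-1.27, 4.41], [0.06, 2.06], [-2.6, 2.6]. Speed limits (rad/s): [2.22, 2.22, 2.79, 2.79, 3.14, 3.14, 3.14].

INTERFACE

Orientations are given as a unit quaternion [x, y, z, w].
In Python, from workcell import sensors, imaging, order, spotter gives the robot as it stands. The module is installed in compiled form; this text tells all that it offers.
- The arm moves only by the shell command python3 -m inch 'ROWS' [FORCE]. ROWS is JSON, a list that holds one entry, the list of rows, each a list of 7 numbers: the shift along the tool's x, y, z in m, then the turn, a rotation vector about the tool's x, y, z in rad, then the closure, from -1 (fully open) to 1 (shut). In form: [[[x, y, z, ax, ay, az, hand], ...]]. A call has 1 to 10 rows; each row is the pose to reach, as a shift and turn from the pose commanded when the call began, along the tool's axes at that moment; what a row does not reach only later rows make up. A row lasts 1/10 s, in which the tool goes at most 50 mm and 8.59 degrees, less where a joint would pass 70% of its speed; a pose out of reach is approached as far as the arm can. A call with a gripper value outside its range is refused whole. The fingers move at their own pace and stop on an object; FORCE is the grip in N (left out, the last holds). Time passes only in rows, so rows that repeat a pose let the fingers close. It gives the time, the measured TCP pose, the force, the opening and the grip force at its end, in the units of the state.
- sensors.get_obs(): the state, without advancing time (a new reading comes with each control period).
- imaging.camera(name): name is "side" or "top" or "wrist"; returns the picture (420x560x3 uint8, blue, green, red); there is no depth.
- imaging.calibration(name): a dict with "mtx" (3x3 intrinsics, pixels), "D" ([k1, k2, p1, p2, k3] as OpenCV has them; the pictures are not rectified), "R" (3x3) and "t" (3): a world point X has camera coordinates R X + t; the wrist camera has in their place "tool_from_camera" (4x4, takes a point from camera to tool coordinates, whose origin is the TCP and whose axes are the flange's). Camera axes: x right, y down, z forward; pixel columns grow to the right and rows downward; lengths in m; the calibration is good to about 2 mm. A picture is of the moment at which its call begins: read the wrist's pose just before it. calibration takes no time and is no camera call.
- order.hand_in(): hands the job in; it is judged then, once.
Trained networks look in the newest picture that a camera, given by its name, has taken for a name from the list of things; names that differ only in an ending like _2 or _b are one class to them, and where a whole thing is asked for, a point or a joint stands for the part that bears it (a point fixed in the world has none). Each returns a list of dicts, best first, with "conf" (0 to 1); they miss things now and then, are a little off and sometimes report something else, mostly with a low value. They report only what shows in the picture. A call takes as long as a camera call. They do not tell look-alikes from the thing itself.
- spotter.look_for(label, camera): "pixel" ([column, row] in pixels, amid what is visible of it).
The state is a dict: "clock": time; "joint_pos": joint angles; "joint_velocities": joint speeds; "tau": joint torques, N m; "position": TCP position; "ee_rot": TCP orientation; "ft_force": force on the tool from outside, world axes, zero at the start; "torque": the same for the moment, N m; "grip_width": opening from 0.0 (shut) to 1.0 (fully open); "grasp_force": force on a finger pad.
Only numpy, scipy, OpenCV 4.12 (cv2) and the standard library are available. Lean on these libraries where they do the work, as an engineer would, in place of code of your own. Each camera call takes 0.05 s, during which the arm holds its last target. There are 200 camera calls.

TASK

Lift the wooden block, which stands on end, out of the dark rack, lay it flat in front of the sprung yellow gate and let go of it. Then push it, lying flat and end first, through the gate until the whole block is inside the box and the gate has sprung fully shut behind it. Leave the black rubber block in the rack, and the toy wheel and the cork block where they are.

Things in the scene. Friction and masses are not known exactly. Their poses are not given: they have to be found in the camera images.
- wood_block: The wooden block to pass through: a light-brown offcut, 30 x 80 x 22 mm (its x, y, z), about 40 g. Origin at the centre of a 30 x 80 face; z points into the block; y is its long axis. Starts on end (y up) in one of the rack's two pockets, its lower end on the pocket floor, 40 mm of it above the rack's top, its 30 mm width along the rack's x.
- block_centre (a point): The middle of the wooden block, 40 mm from either end, 11 mm from its broad faces. Axes as the block's.
- rack: Dark wooden rack, fixed, 75 x 150 x 50 mm (x, y, z); origin under its centre at table level, z up. Two open-topped pockets 37 x 28 mm (x, y) at y = -40 and +40 mm, 40 mm deep, floors 10 mm above the table. One holds the wooden block, the other the black rubber block.
- outfeed_box: Fixed plywood baseboard, 6 mm thick, 110 mm wide, from x = -145 to +220 mm, with a low wooden box on its far part. Origin at table level in the middle of the gateway; x points into the box (the block's way), z up. For x < -6 mm it is a bare, open apron. The box has side walls with inner faces at y = -29 and +29 mm, 10 mm thick, tops 46 mm above the table; inner end at x = 205 mm.
- gateway (a point): Middle of the gateway, on top of the baseboard (6 mm above the table). Axes as the box's.
- roof_edge (a point): Middle of the front edge of the box's clear roof, on top of it: 75 mm behind the gateway, 51 mm above the table. Between gateway and this edge the box is open at the top, so fingers can follow from above; behind it the box is covered.
- gate (a joint): Yellow gate leaf, 9 to 44 mm above the table, on an upright hinge at the left of the gateway (box y = +27.5 mm); free end at y = -23.5 mm. 0 = shut, grows to 1.5 rad as it swings into the box; cannot swing outward. A light spring shuts it (a few N to push the block through). It clears the block once the block's rear end is about 50 mm past the gateway.
- rubber_block: Black rubber block, 34 x 60 x 24 mm, standing on end in the other pocket of the rack (20 mm above the rack's top). A bystander. Origin at the centre of one 34 x 60 mm face.
- toy_wheel: Small wooden toy wheel, 42 mm across, 14 mm thick, lying flat on the table. A bystander. Origin at the centre of its underside.
- cork_block: Cork block, 40 x 70 x 26 mm, lying on the table. A bystander. Origin at the centre of its underside.
Things that resemble listed ones, but are neither listed nor needed, are in the scene too. What is shaped like the wood_block but orange or purple is not meant.

How it is judged:
On the way, in this order (a step that is already met when the one before it is completed fails the run):
1. the wooden block lies flat outside the box, let go of and at rest, with the gate shut (angle between wood_block's own y axis and vertical between 1.4 and 1.74 rad and height (world z) of block_centre below 0.035 m and contact force between the fingers and wood_block below 0.1 N and linear speed of wood_block below 0.02 m/s and value of joint gate below 0.1 rad and x of block_centre in the frame of outfeed_box below -0.02 m), for 0.2 s.
2. the block, lying flat in the gateway end first, holds the gate open (angle between wood_block's own y axis and vertical between 1.4 and 1.74 rad and y of block_centre in the frame of outfeed_box between -0.03 and 0.03 m and value of joint gate above 0.4 rad and contact force between wood_block and gate above 0.05 N and x of block_centre in the frame of outfeed_box between -0.04 and 0.06 m and height (world z) of block_centre below 0.035 m and angle between the y axis of wood_block and the x axis of outfeed_box, either way round below 0.5 rad), for 0.1 s.
At the end, for the whole second after the job is handed in: The wooden block lies flat and at rest inside the outfeed box, wholly behind the gate (its middle 55 to 200 mm past the gateway), the gate is shut (under 0.06 rad), and the rubber block, toy wheel and cork block are within 30 mm of where they began (angle between wood_block's own y axis and vertical between 1.4 and 1.74 rad and y of block_centre in the frame of outfeed_box between -0.03 and 0.03 m and x of block_centre in the frame of outfeed_box between 0.055 and 0.2 m and height (world z) of block_centre below 0.035 m and value of joint gate below 0.06 rad and linear speed of wood_block below 0.02 m/s and distance of each of rubber_block, toy_wheel, cork_block from where it was at the start of the episode below 0.03 m); the robot touches nothing.
It fails at once if the rubber block is moved by more than 30 mm (distance of rubber_block from where it was at the start of the episode above 0.03 m).
It fails at once if the toy wheel is moved by more than 30 mm (distance of toy_wheel from where it was at the start of the episode above 0.03 m).
It fails at once if the cork block is moved by more than 30 mm (distance of cork_block from where it was at the start of the episode above 0.03 m).
It also fails if it takes over 64 s, if anything falls off the work surface, if the arm or the gripper's body presses on something with over 40 N, if the wrist force passes 120 N, or if a joint passes its speed limit or range.

## Working session

There is one attempt and no reset: what is moved stays moved. The work goes in short steps, Python scripts to look and compute and a shell command to move; the robot and the scene stay as the last step left them, time stands still between calls to the robot, and variables do not carry over. Pictures are saved under pics/ and viewed, at most 10 in all, crops included, and the job is handed in when it is done.

```bash
mkdir -p pics; cat > h.py <<'E'
import numpy as np, cv2
from workcell import sensors, imaging, order, spotter
from scipy.spatial.transform import Rotation as Ro
def ray(cam,px):
    c=imaging.calibration(cam)
    u=cv2.undistortPoints(np.array([[px]],float),np.array(c["mtx"]),np.array(c["D"])).ravel()
    d=np.array([u[0],u[1],1.])
    if cam=="wrist":
        o=sensors.get_obs();T=np.eye(4);T[:3,:3]=Ro.from_quat(o["ee_rot"]).as_matrix();T[:3,3]=o["position"]
        M=T@np.array(c["tool_from_camera"]);return M[:3,3],M[:3,:3]@d
    R=np.array(c["R"]);t=np.array(c["t"]);return -R.T@t,R.T@d
def at(cam,px,z):
    o,d=ray(cam,px);return o+d*(z-o[2])/d[2]
E
python3 - <<'E'
from h import *
print(sensors.get_obs())
ims=[]
for c in ("top","side"):
    im=imaging.camera(c);cv2.imwrite(f"pics/{c}0.png",im)
    for l in ("wood_block","rack","outfeed_box","rubber_block","toy_wheel","cork_block","gate"):
        print(c,l,[(np.round(r["pixel"]).tolist(),round(r["conf"],2),np.round(at(c,r["pixel"],.02),3).tolist()) for r in spotter.look_for(l,c)[:4]])
E
```

```text
{'clock': 0.0, 'joint_pos': array([ 1.20538595,  0.33285286, -0.06468763,  1.46095539,  0.02158818,
        1.34990247, -0.08849522]), 'joint_velocities': array([ 3.07177517e-04,  9.85258548e-04,  5.67344794e-04,  1.36869223e-05,
       -2.76200430e-04,  1.28726422e-03,  3.04308206e-04]), 'tau': array([-9.15909550e-04, -6.25453949e+01,  4.90352232e-02, -3.91599762e+01,
        1.63445977e-02,  9.96521849e-03, -3.99272483e-05]), 'position': array([ 0.20995611, -0.5882987 ,  0.24752104]), 'ee_rot': array([ 9.85344807e-01,  1.70572871e-01, -1.50726170e-04, -6.95421996e-04]), 'ft_force': array([0.36447464, 0.57778239, 0.34616236]), 'torque': array([ 0.01891287,  0.0479398 , -0.00722297]), 'grasp_force': 0.0, 'grip_width': 1.0019900184654849}
top wood_block [([352.0, 214.0], 0.76, [0.588, -0.236, 0.02]), ([334.0, 173.0], 0.7, [0.699, -0.193, 0.02]), ([394.0, 198.0], 0.63, [0.63, -0.348, 0.02]), ([387.0, 227.0], 0.59, [0.554, -0.324, 0.02])]
top rack [([335.0, 216.0], 0.76, [0.583, -0.192, 0.02])]
top outfeed_box [([200.0, 188.0], 0.59, [0.664, 0.165, 0.02])]
top rubber_block [([318.0, 220
[... 179 characters left out ...]
31, [0.679, 0.157, 0.02])]
top gate [([196.0, 198.0], 0.45, [0.639, 0.174, 0.02]), ([353.0, 212.0], 0.25, [0.594, -0.238, 0.02])]
side wood_block [([289.0, 264.0], 0.94, [0.56, -0.282, 0.02]), ([335.0, 262.0], 0.78, [0.643, -0.296, 0.02]), ([342.0, 224.0], 0.68, [0.72, -0.127, 0.02]), ([232.0, 235.0], 0.65, [0.475, -0.13, 0.02])]
side rack [([281.0, 243.0], 0.97, [0.567, -0.19, 0.02])]
side outfeed_box [([297.0, 188.0], 0.92, [0.69, 0.146, 0.02])]
side rubber_block [([277.0, 217.0], 0.51, [0.588, -0.053, 0.02])]
side toy_wheel [([320.0, 219.0], 0.6, [0.681, -0.086, 0.02])]
side cork_block [([377.0, 267.0], 0.63, [0.711, -0.332, 0.02])]
side gate [([275.0, 184.0], 0.42, [0.639, 0.191, 0.02])]
```

View pics/top0.png

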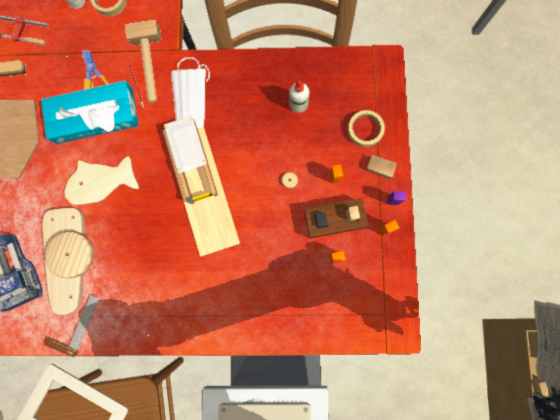

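View pics/side0.png

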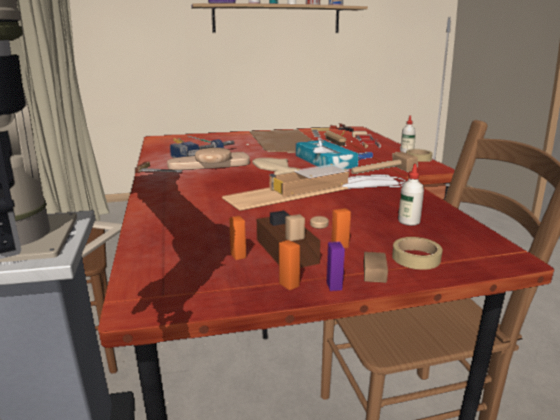

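The top view shows the rack at about (336,217) with the light-brown block at (353,213) and the black one at (321,219). The look-alikes are orange at (337,173), (391,227) and (338,257), and purple at (398,198). Only (353,213) is light brown and in the rack, so it fits. The yellow gate is at about (200,198), the apron runs down to (225,250), the wheel is at (289,180) and the cork at (381,166). Next is one enlarged crop to confirm.

```bash
python3 - <<'E'
from h import *
im=imaging.camera("top")
a=cv2.resize(im[160:250,290:410],None,fx=5,fy=5,interpolation=cv2.INTER_CUBIC)[:, :400+0]
a=cv2.resize(im[190:250,300:380],(480,360),interpolation=cv2.INTER_CUBIC)
b=cv2.resize(im[110:260,155:245],(360,600),interpolation=cv2.INTER_CUBIC)
out=np.zeros((600,800,3),np.uint8);out[:360,:420]=a[:,:420];out[:,430:790]=b
cv2.imwrite("pics/crop1.png",out)
E
```

```text
(no output)
```

View pics/crop1.png

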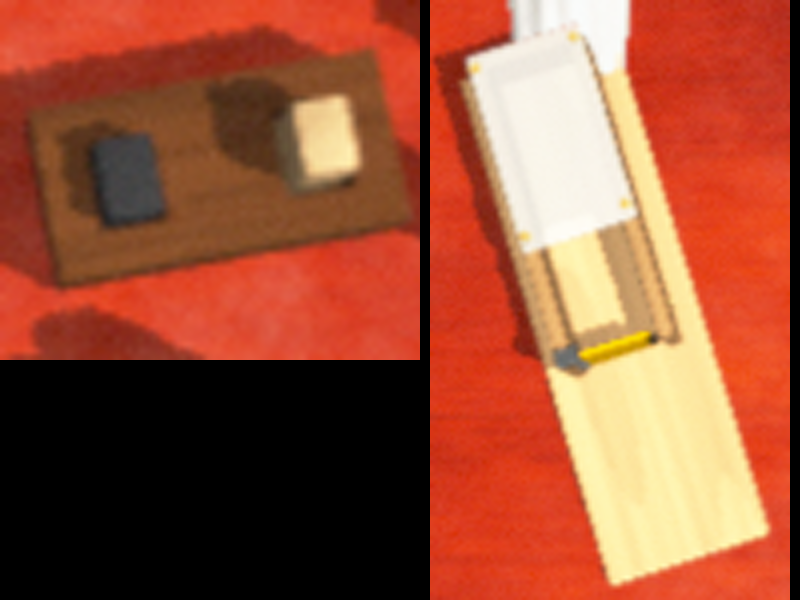

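The crop confirms it: the light-brown top is at crop (326,140), in the rack's right pocket, and the black block is in the left one. The gate is shut at crop (580–655, 355–337). The apron's near corners are at (612,585) and (768,533).

```bash
python3 - <<'E'
from h import *
A=lambda p,z:at("top",(300+p[0]/6-.4,190+p[1]/6-.4),z)
B=lambda p,z:at("top",(155+(p[0]-430)/4-.4,110+p[1]/4-.4),z)
r=[A(p,.05)[:2] for p in((30,110),(375,50),(410,218),(62,287))]
print("rack",np.round(r,3),np.mean(r,0))
for i in range(4):
    d=r[(i+1)%4]-r[i];print(np.linalg.norm(d),np.degrees(np.arctan2(d[1],d[0])))
t=[A(p,.09)[:2] for p in((293,98),(350,95),(358,178),(303,187))]
print("block",np.round(t,3),np.mean(t,0))
n=[B(p,.006)[:2] for p in((612,585),(768,533),(625,72))]
print("board",np.round(n,3))
for i in(0,1):
    d=n[i+1]-n[i];print(np.linalg.norm(d),np.degrees(np.arctan2(d[1],d[0])))
g=[B(p,.044)[:2] for p in((580,355),(655,337))];print("gate",np.round(g,3))
e=[B(p,.051)[:2] for p in((527,250),(634,213))];print("roof",np.round(e,3),np.mean(e,0))
th=np.arctan2(*(n[2]-n[1])[::-1]);u=np.array([np.cos(th),np.sin(th)])
m=(n[0]+n[1])/2
print("gateway from apron",m+.145*u,"from roof",np.mean(e,0)-.075*u)
print("pos wheel",at("top",(289,180),.01))
E
```

```text
rack [[ 0.602 -0.112]
 [ 0.626 -0.259]
 [ 0.554 -0.271]
 [ 0.527 -0.124]] [ 0.57715605 -0.19128492]
0.14896811471833793 -81.0497050686104
0.07289840324427123 -170.7523486771737
0.1494695421004126 100.28835899044407
0.07638780399597707 8.888534932515268
block [[ 0.6   -0.218]
 [ 0.601 -0.241]
 [ 0.566 -0.243]
 [ 0.563 -0.221]] [ 0.58248754 -0.23078933]
board [[0.486 0.164]
 [0.519 0.061]
 [0.837 0.16 ]]
0.1080281754662224 -72.43024935064214
0.3331908599730267 17.27057048272921
gate [[0.634 0.179]
 [0.644 0.13 ]]
roof [[0.702 0.213]
 [0.726 0.143]] [0.7139447  0.17825277]
gateway from apron [0.64094996 0.15578392] from roof [0.64232619 0.15598644]
pos wheel [ 0.68433021 -0.07307917  0.01      ]
```

```bash
cat >> h.py <<'E'
def pose(yaw,tilt):  # tool x yaw (deg), tilt (deg) swings tool z from down toward the heading
    y=np.radians(yaw)
    R0=np.array([[np.cos(y),np.sin(y),0],[np.sin(y),-np.cos(y),0],[0,0,-1.]])
    return R0@Ro.from_euler('y',tilt,degrees=True).as_matrix()
def rel(p,yaw,tilt,grasp=True):
    o=sensors.get_obs();R=Ro.from_quat(o["ee_rot"]).as_matrix();T=pose(yaw,tilt)
    p=np.array(p)+(.002*T[:,2] if grasp else 0)
    return np.round(R.T@(p-o["position"]),4).tolist()+np.round(Ro.from_matrix(R.T@T).as_rotvec(),4).tolist()
E
python3 - <<'E'
from h import *
for p in((338,257),(337,173),(391,227),(398,198)):
    print(p,np.round(at("top",p,.085),3))
for t in(50,60): print(t,rel((.56,-.235,.25),9,t), rel((.48,-.26,.25),9,t))
E
```

```text
(338, 257) [ 0.476 -0.189  0.085]
(337, 173) [ 0.684 -0.193  0.085]
(391, 227) [ 0.547 -0.32   0.085]
(398, 198) [ 0.618 -0.341  0.085]
50 [0.4499, -0.2152, -0.0004, -0.0809, 0.8701, 0.1738] [0.3662, -0.2185, -0.0004, -0.0809, 0.8701, 0.1738]
60 [0.4501, -0.2151, -0.0007, -0.0971, 1.0441, 0.1684] [0.3664, -0.2185, -0.0007, -0.0971, 1.0441, 0.1684]
```

```bash
python3 -m inch '[[[0.45,-0.215,0,-0.081,0.87,0.174,0],[0.45,-0.215,0,-0.081,0.87,0.174,0],[0.45,-0.215,0,-0.081,0.87,0.174,0],[0.45,-0.215,0,-0.081,0.87,0.174,0],[0.45,-0.215,0,-0.081,0.87,0.174,0],[0.45,-0.215,0,-0.081,0.87,0.174,0],[0.45,-0.215,0,-0.081,0.87,0.174,0],[0.45,-0.215,0,-0.081,0.87,0.174,0],[0.45,-0.215,0,-0.081,0.87,0.174,0],[0.45,-0.215,0,-0.081,0.87,0.174,0]]]' 40
python3 -m inch '[[[0,0,0,0,0,0,0],[0,0,0,0,0,0,0]]]'
python3 - <<'E'
from h import *
o=sensors.get_obs();print(o["joint_pos"].round(2),o["position"],np.round(Ro.from_quat(o["ee_rot"]).as_matrix(),3).tolist())
for n,p in(("above",(.58,-.231,.14)),):print(n,rel(p,9,50))
im=imaging.camera("wrist");cv2.imwrite("pics/w1.png",im)
print([(np.round(r["pixel"]),r["conf"],at("wrist",r["pixel"],.075)) for r in spotter.look_for("wood_block","wrist")])
E
```

```text
clock: 1.85
position: [0.5627, -0.2333, 0.2488]
ee_rot: [0.903, 0.071, 0.422, -0.033]
ft_force: [0.9, -1.1, 0.7]
grip_width: 0.501
grasp_force: 0.0
clock: 2.05
position: [0.5622, -0.2337, 0.2485]
ee_rot: [0.903, 0.072, 0.421, -0.033]
ft_force: [0.1, -1.5, 0.2]
grip_width: 0.5
grasp_force: 0.0
[ 1.09  0.01 -0.48  2.1  -1.09  0.64 -0.02] [ 0.56215952 -0.23367589  0.24853741] [[0.635, 0.159, 0.756], [0.103, -0.987, 0.121], [0.766, 0.001, -0.643]]
above [-0.0716, 0.0001, 0.0856, -0.0014, -0.0, 0.002]
[(array([275., 344.]), 0.95, array([ 0.57750181, -0.23260641,  0.075     ])), (array([404., 303.]), 0.7, array([ 0.62983065, -0.34101834,  0.075     ])), (array([403., 403.]), 0.58, array([ 0.54940394, -0.33701888,  0.075     ])), (array([260., 240.]), 0.57, array([ 0.6737333 , -0.20195089,  0.075     ]))]
```

View pics/w1.png

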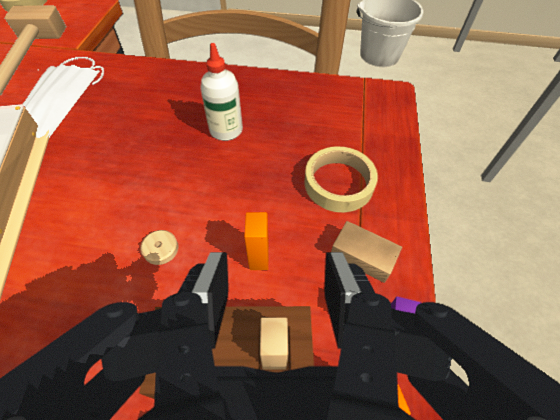

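The wrist view shows the light-brown block at (275,343), midway between the open fingers and square to them. I'll descend and grip.

```bash
python3 -m inch '[[[-0.036,0,0.043,0,0,0,0],[-0.072,0,0.086,0,0,0,0],[-0.085,0,0.097,0,0,0,0],[-0.1,0.001,0.11,0,0,0,0],[-0.11,0.001,0.117,0,0,0,0],[-0.12,0.001,0.125,0,0,0,0],[-0.12,0.001,0.125,0,0,0,0],[-0.12,0.001,0.125,0,0,0,0]]]' 40
python3 -m inch '[[[0,0,0,0,0,0,1],[0,0,0,0,0,0,1],[0,0,0,0,0,0,1],[0,0,0,0,0,0,1],[0,0,0,0,0,0,1],[0,0,0,0,0,0,1]]]' 40
```

```text
clock: 2.95
position: [0.5797, -0.2341, 0.076]
ee_rot: [0.904, 0.07, 0.421, -0.033]
ft_force: [-0.4, 0.2, 0.1]
grip_width: 0.501
grasp_force: 0.0
clock: 3.55
position: [0.5803, -0.2325, 0.0763]
ee_rot: [0.903, 0.071, 0.421, -0.033]
ft_force: [-1.2, 2.0, 4.4]
grip_width: 0.256
grasp_force: 38.9
```

```bash
python3 - <<'E'
from h import *
o=sensors.get_obs();R=Ro.from_quat(o["ee_rot"]).as_matrix()
c=R.T@(np.array([.583,-.231,.05])-o["position"]);a=R.T@[0,0,1.]
print(c,a);np.save("c.npy",[c,a])
E
python3 -m inch '[[[0.031,0,-0.026,0,0,0,1],[0.061,0,-0.052,0,0,0,1],[0.092,0,-0.077,0,0,0,1],[0.123,0,-0.103,0,0,0,1],[0.153,0,-0.129,0,0,0,1],[0.153,0,-0.129,0,0,0,1],[0.153,0,-0.129,0,0,0,1]]]'
cat >> h.py <<'E'
G=np.array([.6415,.156,0]);YAW=17.5;_y=np.radians(YAW)
U=np.array([np.cos(_y),np.sin(_y),0]);L=np.array([-U[1],U[0],0])
def box(x,y,z): return G+x*U+y*L+np.array([0,0,z])
def tobox(p): d=np.array(p)-G; return np.array([d@U,d@L,d[2]])
E
python3 - <<'E'
from h import *
c,a=np.load("c.npy")
for t in(0,-20,-40):
    T=pose(YAW,t); tcp=box(-.09,-.005,.2)-T@c
    print(t,"axis",T@a,"tcp",tcp,rel(tcp,YAW,t,False))
E
```

```text
[-0.01827819 -0.00110837  0.01908868] [ 7.66208726e-01 -4.41192912e-05 -6.42591773e-01]
clock: 4.25
position: [0.5798, -0.2336, 0.2767]
ee_rot: [0.903, 0.071, 0.421, -0.032]
ft_force: [-0.4, 0.4, -0.3]
grip_width: 0.253
grasp_force: 39.6
0 axis [0.73073298 0.23044548 0.64259177] tcp [0.57493452 0.12860718 0.21908868] [-0.0103, -0.3586, 0.076, 0.0674, -0.871, -0.1385]
-20 axis [0.89627086 0.28263938 0.34177993] tcp [0.58010977 0.13023893 0.21168598] [-0.0126, -0.3595, 0.0849, 0.0436, -1.2193, -0.1527]
-40 axis [ 9.53703652e-01  3.00747867e-01 -2.55618772e-04] tcp [0.58255823 0.13101093 0.20287378] [-0.0177, -0.3599, 0.0925, 0.0172, -1.5676, -0.1648]
```

```bash
python3 -m inch '[[[-0.018,-0.36,0.093,0.017,-1.568,-0.165,1],[-0.018,-0.36,0.093,0.017,-1.568,-0.165,1],[-0.018,-0.36,0.093,0.017,-1.568,-0.165,1],[-0.018,-0.36,0.093,0.017,-1.568,-0.165,1],[-0.018,-0.36,0.093,0.017,-1.568,-0.165,1],[-0.018,-0.36,0.093,0.017,-1.568,-0.165,1],[-0.018,-0.36,0.093,0.017,-1.568,-0.165,1],[-0.018,-0.36,0.093,0.017,-1.568,-0.165,1],[-0.018,-0.36,0.093,0.017,-1.568,-0.165,1],[-0.018,-0.36,0.093,0.017,-1.568,-0.165,1]]]'
python3 - <<'E'
from h import *
c,a=np.load("c.npy")
o=sensors.get_obs();R=Ro.from_quat(o["ee_rot"]).as_matrix()
print(o["joint_pos"].round(2),"axis",R@a,"tilt",np.degrees(np.arctan2(R[:,2]@U,-R[2,2])),"c box",tobox(o["position"]+R@c))
T=pose(YAW,-40);print(rel(box(-.09,-.005,.2)-T@c,YAW,-40,False))
E
```

```text
clock: 5.25
position: [0.5824, 0.1293, 0.2015]
ee_rot: [0.985, 0.135, -0.111, 0.009]
ft_force: [1.7, -0.4, 1.3]
grip_width: 0.253
grasp_force: 39.5
[ 0.33  0.63 -0.94  1.37  0.42  1.6  -1.89] axis [0.85818715 0.23278431 0.4575219 ] tilt -12.726039312198148 c box [-0.08643553 -0.00566929  0.18693015]
[0.0004, -0.0016, -0.0015, -0.0267, -0.4757, -0.0252]
```

```bash
python3 -m inch '[[[0,-0.002,-0.001,-0.027,-0.476,-0.025,1],[0,-0.002,-0.001,-0.027,-0.476,-0.025,1],[0,-0.002,-0.001,-0.027,-0.476,-0.025,1],[0,-0.002,-0.001,-0.027,-0.476,-0.025,1],[0,-0.002,-0.001,-0.027,-0.476,-0.025,1],[0,-0.002,-0.001,-0.027,-0.476,-0.025,1]]]'
python3 - <<'E'
from h import *
c,a=np.load("c.npy")
o=sensors.get_obs();R=Ro.from_quat(o["ee_rot"]).as_matrix()
print(o["joint_pos"].round(2),"axis",R@a,"tilt",np.degrees(np.arctan2(R[:,2]@U,-R[2,2])),"c box",tobox(o["position"]+R@c))
T=pose(YAW,-40);print(rel(box(-.1,-.005,.023)-T@c,YAW,-40,False))
for k in("side","top"):
    im=imaging.camera(k)
    s=im[110:270,200:400] if k=="side" else im[170:290,140:290]
    cv2.imwrite(f"pics/{k}2.png",cv2.resize(s,(800,640 if 0 else 600) if k=="side" else (750,600),interpolation=cv2.INTER_CUBIC))
E
```

```text
clock: 5.85
position: [0.582, 0.1307, 0.202]
ee_rot: [0.929, 0.143, -0.337, 0.053]
ft_force: [-0.5, -0.2, -1.4]
grip_width: 0.244
grasp_force: 39.5
[-0.14  0.84 -0.33  0.97  0.17  2.06 -1.69] axis [0.95333468 0.30190445 0.00258674] tilt -39.83709049909545 c box [-0.09056256 -0.00513915  0.19907838]
[0.1056, -0.0004, 0.1413, 0.0021, -0.0028, -0.0001]
```

View pics/side2.png

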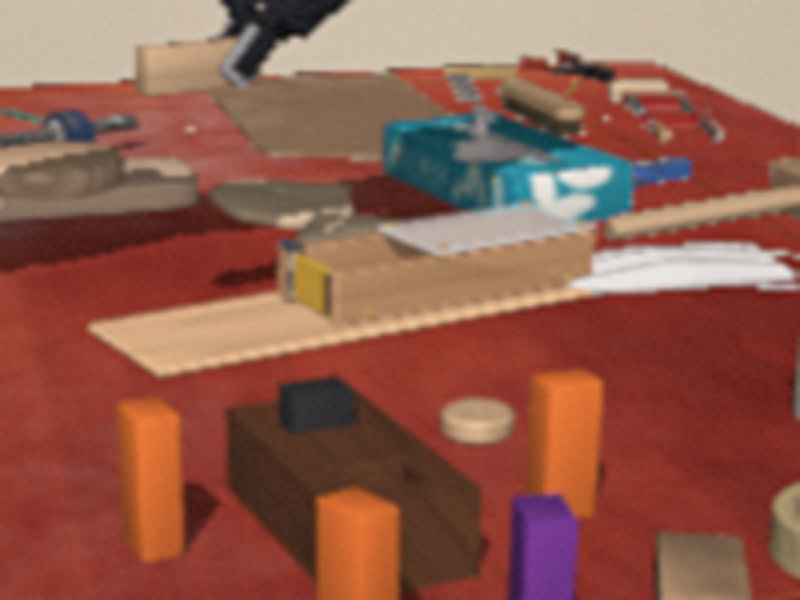

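The side view shows the block held horizontal in the gripper at crop (185,65), and the rack pocket empty. I'll set it down with the rear end lowest, tilted about 10°, so the gripper body stays clear of the gate.

```bash
python3 - <<'E'
from h import *
c,a=np.load("c.npy")
for z in(.07,.029):
    T=pose(YAW,-30);print(rel(box(-.103,-.005,z)-T@c,YAW,-30,False))
E
```

```text
[0.0702, -0.0004, 0.1051, 0.0009, 0.1695, 0.0001]
[0.0964, -0.0005, 0.1366, 0.0009, 0.1695, 0.0001]
```

```bash
python3 -m inch '[[[0.025,0,0.035,0,0.17,0,1],[0.05,0,0.07,0,0.17,0,1],[0.07,0,0.105,0,0.17,0,1],[0.08,0,0.117,0,0.17,0,1],[0.09,0,0.129,0,0.17,0,1],[0.096,0,0.136,0,0.17,0,1],[0.096,0,0.136,0,0.17,0,1],[0.096,0,0.136,0,0.17,0,1]]]'
python3 - <<'E'
from h import *
c,a=np.load("c.npy")
o=sensors.get_obs();R=Ro.from_quat(o["ee_rot"]).as_matrix()
print(o["joint_pos"].round(2),"axis",R@a,"tilt",np.degrees(np.arctan2(R[:,2]@U,-R[2,2])),"c box",tobox(o["position"]+R@c))
E
```

```text
clock: 6.75
position: [0.5709, 0.1267, 0.0395]
ee_rot: [0.955, 0.147, -0.254, 0.039]
ft_force: [0.7, -0.3, -0.6]
grip_width: 0.248
grasp_force: 39.5
[-0.08  0.83 -0.35  1.28  0.21  1.59 -1.71] axis [0.93874344 0.29579486 0.1768224 ] tilt -29.80062692974503 c box [-0.1015093  -0.00558637  0.03206789]
```

```bash
python3 -m inch '[[[0.002,0,0.003,0,0,0,1],[0.002,0,0.003,0,0,0,1],[0.002,0,0.003,0,0,0,0.2],[0.002,0,0.003,0,0,0,0],[0.002,0,0.003,0,0,0,0],[0.002,0,0.003,0,0,0,0],[0.002,0,0.003,0,0,0,0]]]'
python3 -m inch '[[[-0.02,0,-0.035,0,0,0,0],[-0.045,0,-0.078,0,0,0,0],[-0.07,0,-0.12,0,0,0,0],[-0.07,0,-0.12,0,0.2,0,0],[-0.07,0,-0.12,0,0.52,0,1],[-0.07,0,-0.12,0,0.52,0,1],[-0.07,0,-0.12,0,0.52,0,1],[-0.07,0,-0.12,0,0.52,0,1]]]'
python3 - <<'E'
from h import *
o=sensors.get_obs();print(tobox(o["position"]),o["joint_pos"].round(2))
for k in("top","side"):
    im=imaging.camera(k);cv2.imwrite(f"pics/{k}3.png",im)
    print(k,[(np.round(r["pixel"]),r["conf"],tobox(at(k,r["pixel"],.02))) for r in spotter.look_for("wood_block",k)])
a=cv2.resize(cv2.imread("pics/top3.png")[180:265,180:250],(400,486),interpolation=cv2.INTER_CUBIC)
b=cv2.resize(cv2.imread("pics/side3.png")[160:220,210:290],(400,300),interpolation=cv2.INTER_CUBIC)
out=np.zeros((486,800,3),np.uint8);out[:,:400]=a;out[:300,400:]=b;cv2.imwrite("pics/crop3.png",out)
E
```

```text
clock: 7.45
position: [0.5703, 0.1263, 0.035]
ee_rot: [0.955, 0.147, -0.255, 0.039]
ft_force: [-0.6, 0.6, 0.6]
grip_width: 0.499
grasp_force: 0.0
clock: 8.25
position: [0.5685, 0.1253, 0.1751]
ee_rot: [0.988, 0.152, 0.001, 0.001]
ft_force: [0.2, -0.4, -0.0]
grip_width: -0.002
grasp_force: 0.0
[-0.07881842 -0.00730497  0.17513527] [ 0.06  0.32 -0.43  1.65  0.14  1.2  -1.67]
top [(array([390., 226.]), 0.73, array([-0.22852819, -0.4394812 ,  0.02      ])), (array([202., 160.]), 0.71, array([ 0.09639946, -0.02719222,  0.02      ])), (array([215., 232.]), 0.5, array([-0.10047339, -0.00426207,  0.02      ])), (array([336., 171.]), 0.44, array([-0.04793317, -0.35757193,  0.02      ])), (array([320., 224.]), 0.24, array([-0.16589107, -0.26922946,  0.02      ]))]
side [(array([342., 227.]), 0.91, array([-0.02004569, -0.30588514,  0.02      ])), (array([250., 196.]), 0.89, array([-0.0990862 , -0.01980561,  0.02      ])), (array([336., 266.]), 0.75, array([-0.14037916, -0.44369399,  0.02      ])), (array([236., 235.]), 0.67, array([-0.23707975, -0.22637623,  0.02      ])), (array([287., 265.]), 0.63, array([-0.21575838, -0.39608935,  0.02      ])), (array([278., 217.]), 0.3, array([-0.11176281, -0.18383623,  0.02      ]))]
```

View pics/crop3.png

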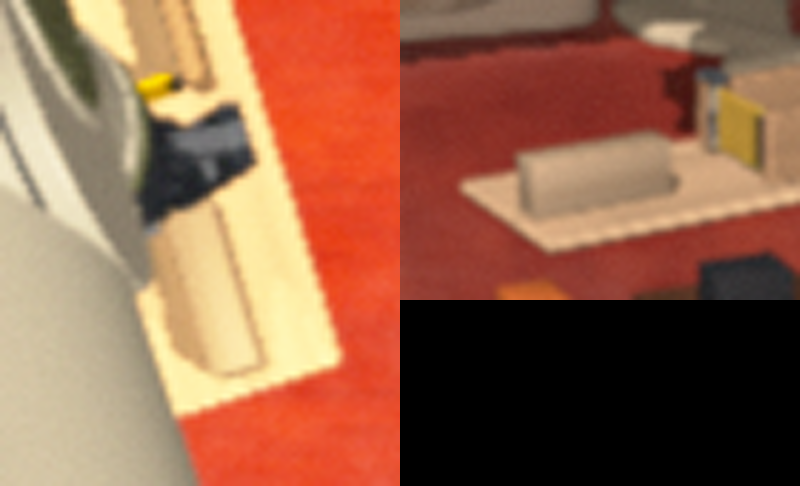

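The block lies flat and square on the apron, its near end at crop (235,370). That puts its middle at box (-0.100, -0.004). The gate is shut. Next I bring the closed fingers down behind it.

```bash
python3 -m inch '[[[-0.048,-0.002,0,0,0,0,1],[-0.096,-0.002,0,0,0,0,1],[-0.096,-0.002,0.05,0,0,0,1],[-0.096,-0.002,0.1,0,0,0,1],[-0.096,-0.002,0.13,0,0,0,1],[-0.096,-0.002,0.146,0,0,0,1],[-0.096,-0.002,0.146,0,0,0,1],[-0.096,-0.002,0.146,0,0,0,1]]]'
python3 - <<'E'
from h import *
o=sensors.get_obs();print(tobox(o["position"]),rel(box(-.165,-.005,.029),YAW,0,False))
E
python3 -m inch '[[[0.015,0,0,0,0,0,1],[0.03,0,0,0,0,0,1],[0.042,0,0,0,0,0,1],[0.054,0,0,0,0,0,1],[0.066,0,0,0,0,0,1],[0.078,0,0,0,0,0,1],[0.09,0,0,0,0,0,1],[0.1,0,0,0,0,0,1],[0.11,0,0,0,0,0,1],[0.12,0,0,0,0,0,1]]]'
python3 - <<'E'
from h import *
o=sensors.get_obs();print(tobox(o["position"]),rel(box(-.055,-.005,.029),YAW,0,False))
for k in("top","side"):
    im=imaging.camera(k);cv2.imwrite(f"pics/{k}4.png",im)
    print(k,[(np.round(r["pixel"]),r["conf"],tobox(at(k,r["pixel"],.02)).round(3)) for r in spotter.look_for("wood_block",k)])
a=cv2.resize(cv2.imread("pics/top4.png")[160:245,170:240],(400,486),interpolation=cv2.INTER_CUBIC)
b=cv2.resize(cv2.imread("pics/side4.png")[150:210,220:300],(400,300),interpolation=cv2.INTER_CUBIC)
out=np.zeros((486,800,3),np.uint8);out[:,:400]=a;out[:300,400:]=b;cv2.imwrite("pics/crop4.png",out)
E
```

```text
clock: 9.25
position: [0.4775, 0.0996, 0.0282]
ee_rot: [0.988, 0.152, -0.001, 0.0]
ft_force: [-0.2, -0.5, 0.7]
grip_width: -0.002
grasp_force: 0.0
[-0.17333752 -0.00445842  0.02819826] [0.0083, 0.0005, -0.0008, -0.0004, 0.0027, 0.0002]
clock: 10.25
position: [0.5925, 0.1353, 0.0285]
ee_rot: [0.988, 0.152, -0.0, 0.0]
ft_force: [-2.4, -0.6, 1.9]
grip_width: -0.001
grasp_force: 1.3
[-0.05292578 -0.00498388  0.0284886 ] [-0.0021, 0.0, -0.0005, 0.0005, 0.001, -0.0004]
top [(array([336., 257.]), 0.67, array([-0.261, -0.281,  0.02 ])), (array([395., 200.]), 0.62, array([-0.168, -0.477,  0.02 ])), (array([335., 173.]), 0.52, array([-0.05 , -0.352,  0.02 ])), (array([382., 166.]), 0.19, array([-0.074, -0.476,  0.02 ]))]
side [(array([237., 239.]), 0.92, array([-0.246, -0.246,  0.02 ])), (array([335., 265.]), 0.84, array([-0.14, -0.44,  0.02])), (array([288., 261.]), 0.81, array([-0.207, -0.385,  0.02 ])), (array([277., 191.]), 0.47, array([-0.02 , -0.023,  0.02 ]))]
```

View pics/crop4.png

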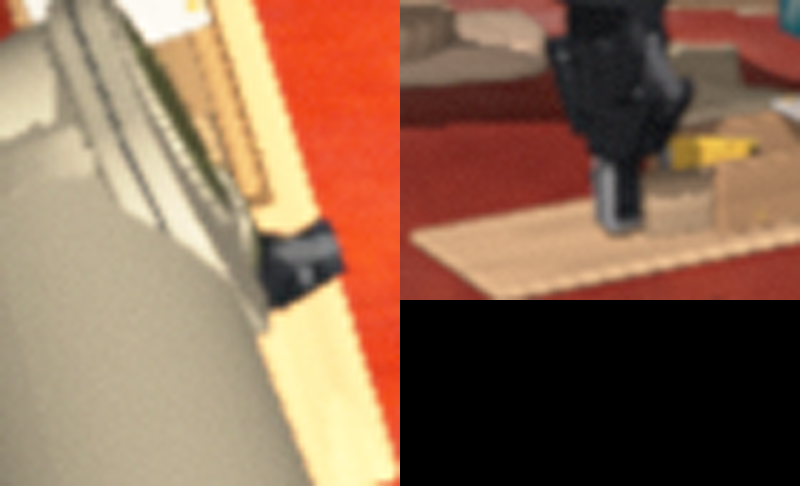

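The side crop shows the gate swung wide open at (710,150). The block is straight in the gateway and the fingers are behind it at (618,195). I keep pushing until its rear end is about 62 mm past the gateway.

```bash
python3 -m inch '[[[0.012,0,0,0,0,0,1],[0.024,0,0,0,0,0,1],[0.036,0,0,0,0,0,1],[0.048,0,0,0,0,0,1],[0.06,0,0,0,0,0,1],[0.072,0,0,0,0,0,1],[0.084,0,0,0,0,0,1],[0.095,0,0,0,0,0,1],[0.105,0,0,0,0,0,1],[0.105,0,0,0,0,0,1]]]'
python3 - <<'E'
from h import *
o=sensors.get_obs();print(tobox(o["position"]),o["ft_force"])
E
```

```text
clock: 11.45
position: [0.6922, 0.1668, 0.0276]
ee_rot: [0.988, 0.152, -0.001, 0.0]
ft_force: [-0.6, 0.4, -0.8]
grip_width: -0.002
grasp_force: 0.0
[ 0.05160816 -0.00492586  0.02761522] [-0.55606239  0.39498737 -0.81434428]
```

```bash
python3 -m inch '[[[-0.003,0,0,0,0,0,1],[-0.003,0,-0.02,0,0,0,1],[-0.003,0,-0.04,0,0,0,1],[-0.003,0,-0.08,0,0,0,1],[-0.003,0,-0.13,0,0,0,1],[-0.003,0.05,-0.18,0,0,0,1],[-0.05,0.1,-0.18,0,0,0,1],[-0.1,0.14,-0.18,0,0,0,1],[-0.15,0.18,-0.18,0,0,0,1],[-0.15,0.18,-0.18,0,0,0,1]]]'
python3 - <<'E'
from h import *
for k in("top","side"):
    im=imaging.camera(k);cv2.imwrite(f"pics/{k}5.png",im)
    for l in("wood_block","rubber_block","toy_wheel","cork_block"):
        print(k,l,[(np.round(r["pixel"]),r["conf"],tobox(at(k,r["pixel"],.02)).round(3)) for r in spotter.look_for(l,k)[:5]])
a=cv2.resize(cv2.imread("pics/top5.png")[120:220,155:225],(400,571),interpolation=cv2.INTER_CUBIC)
b=cv2.resize(cv2.imread("pics/side5.png")[150:220,250:350],(400,280),interpolation=cv2.INTER_CUBIC)
out=np.zeros((571,800,3),np.uint8);out[:,:400]=a;out[:280,400:]=b;cv2.imwrite("pics/crop5.png",out)
E
```

```text
clock: 12.45
position: [0.6052, -0.0448, 0.2079]
ee_rot: [0.988, 0.152, -0.001, 0.001]
ft_force: [1.7, -0.5, -0.4]
grip_width: -0.002
grasp_force: 0.0
top wood_block [(array([335., 172.]), 0.67, array([-0.048, -0.354,  0.02 ])), (array([388., 228.]), 0.63, array([-0.231, -0.433,  0.02 ])), (array([200., 170.]), 0.62, array([ 0.072, -0.015,  0.02 ])), (array([335., 258.]), 0.47, array([-0.261, -0.278,  0.02 ])), (array([398., 197.]), 0.47, array([-0.165, -0.487,  0.02 ]))]
top rubber_block [(array([320., 220.]), 0.62, array([-0.158, -0.274,  0.02 ]))]
top toy_wheel []
top cork_block [(array([380., 166.]), 0.73, array([-0.072, -0.47 ,  0.02 ]))]
side wood_block [(array([234., 238.]), 0.97, array([-0.247, -0.236,  0.02 ])), (array([341., 227.]), 0.79, array([-0.023, -0.307,  0.02 ])), (array([336., 264.]), 0.68, array([-0.137, -0.437,  0.02 ])), (array([288., 264.]), 0.56, array([-0.213, -0.393,  0.02 ]))]
side rubber_block [(array([279., 218.]), 0.73, array([-0.112, -0.19 ,  0.02 ])), (array([299., 188.]), 0.57, array([ 0.047, -0.029,  0.02 ]))]
side toy_wheel [(array([320., 222.]), 0.43, array([-0.045, -0.258,  0.02 ]))]
side cork_block [(array([374., 266.]), 0.8, array([-0.083, -0.482,  0.02 ]))]
```

View pics/crop5.png

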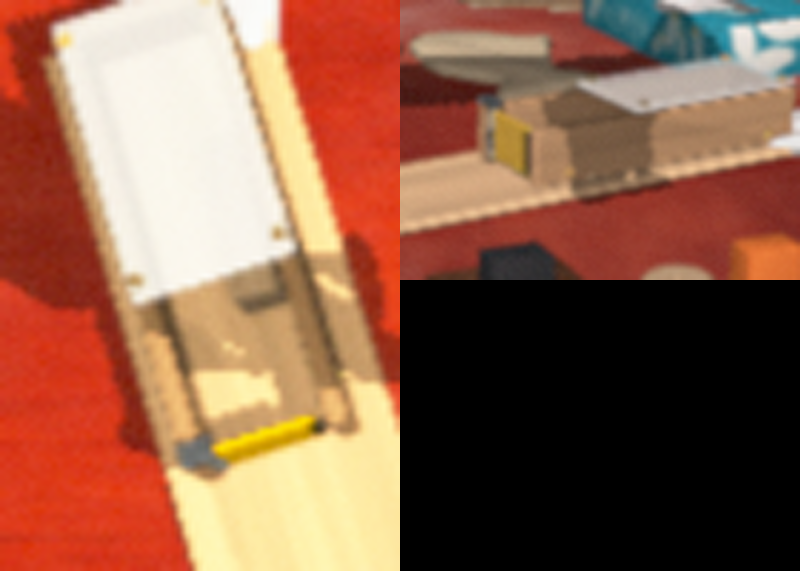

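The gate is shut at crop (265,440). The block's rear end shows at (262,290) by the roof edge, about 60 mm past the gateway, and the arm is clear. The rubber block, wheel and cork have not moved.

```bash
python3 -m inch '[[[0,0,0,0,0,0,1],[0,0,0,0,0,0,1],[0,0,0,0,0,0,1]]]'; python3 -c "
from workcell import order;print(order.hand_in())"
```

```text
clock: 13.25
position: [0.6073, -0.0429, 0.2078]
ee_rot: [0.988, 0.152, -0.001, 0.0]
ft_force: [0.9, 0.3, 0.4]
grip_width: -0.002
grasp_force: 0.0
the job is handed in; nothing more can be done
None
```

I've handed the job in, though the hand-in returned no verdict: the last pictures show the wooden block wholly inside the box, the gate shut behind it, and the rubber block, toy wheel and cork block where they started.

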